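Top up the tub dispenser and close its end guide

ROBOT

A 6-joint arm with a two-finger parallel gripper is mounted at the origin on the work surface. World frame = base frame: x ahead of the robot, y to its left, z up, the work surface at z = 0. Lengths are in m, angles in rad, forces in N, time in s.
With the tool pointing down it reaches from about 0.325 to 0.9 m from the base axis. Payload 6.1 kg.
Tool frame: the origin (TCP) lies at the very end of the fingers, on their centre line; the grasp point (between the pads) lies 19 mm behind it (arm.grip_point_offset is the y of the grasp point in the tool frame, in m); y points along the fingers, z is the direction in which the jaws open and shut, and the axes are right-handed (so a half turn about y gives the same grasp; the last joint's range is limited). The gripper opens to 85 mm and grips with 20 to 120 N. Pads are 22 mm wide; open, the fingers measure 114 mm over their backs; the gripper's body (76 mm by 85 mm) begins 54 mm behind the grasp point. The pads swing forward as they close: fully open they stand 13 mm farther back than shut.
Start: joints at [1.051, 0.22, 1.526, -0, 1.395, -0.126], TCP at [0.24, 0.577, 0.231] pointing down, gripper open.
Joint ranges: [-2.98, 2.98], [-0.91, 2.08], [0.09, 2.57], [-1.24, 4.39], [0.2, 2.65], [-2.68, 2.68]. Speed limits (rad/s): [2.57, 2.57, 3.01, 3.14, 3.14, 3.14].

INTERFACE

Orientations are given as a unit quaternion [x, y, z, w].
In Python, from workcell import arm gives the robot as it stands. The module is installed in compiled form; this text tells all that it offers.
- The arm moves only by the tool drive_tool, never from a script. Its argument "targets" is a list of rows, each an object with "translation": the shift along the world's x, y, z in m, a list of three; "twist": the turn, a rotation vector about the world's x, y, z in degrees, a list of three; "fingers": the opening in per cent of the stroke, from 0 (shut) to 100 (fully open). In form: [{"translation": [x, y, z], "twist": [wx, wy, wz], "fingers": fingers}, ...]. A call has 1 to 5 rows; each row is the pose to reach, as a shift and turn from the pose commanded when the call began; what a row does not reach only later rows make up. A row lasts 1/12 s, in which the tool goes at most 41.7 mm and 7.16 degrees, less where a joint would pass 70% of its speed; a pose out of reach is approached as far as the arm can. A call with a gripper value outside its range is refused whole. The fingers move at their own pace and stop on an object; "grip_force" is the grip in N (left out, the last holds). Time passes only in rows, so rows that repeat a pose let the fingers close. It gives the time, the measured TCP pose, the force and the opening at its end, in the units of the state.
- arm.get_state(): the state, without advancing time (a new reading comes with each control period).
- arm.grab_frame(name): name is "scene" or "top" or "wrist"; returns the picture (400x640x3 uint8, red, green, blue); there is no depth.
- arm.calibration(name): a dict with "fx", "fy", "cx", "cy" (pixels), "rvec" (rotation vector, rad) and "tvec" (3), from world to camera coordinates, as OpenCV has them; the wrist camera has in their place "T_tool_cam" (4x4, takes a point from camera to tool coordinates, whose origin is the TCP and whose axes are the tool frame's). Camera axes: x right, y down, z forward; pixel columns grow to the right and rows downward; lengths in m; the calibration is good to about 2 mm. A picture is of the moment at which its call begins: read the wrist's pose just before it. calibration takes no time and is no camera call.
- arm.finish_job(): hands the job in, once; it reports no verdict.
The state is a dict: "t": time; "q": joint angles; "qd": joint speeds; "joint_efforts": joint torques, N m; "ee_pos": TCP position; "eef_rot": TCP orientation; "ft_force": force on the tool from outside, world axes, zero at the start; "ft_torque": the same for the moment, N m; "gripper_width": opening from 0.0 (shut) to 1.0 (fully open).
Only numpy, scipy, OpenCV 4.12 (cv2) and the standard library are available. Lean on these libraries where they do the work, as an engineer would, in place of code of your own. Each camera call takes 0.05 s, during which the arm holds its last target.

TASK

Take the loose green-lidded tub from the counter and set it down gently on top of the green-lidded tub in the spring-lift dispenser, the same way round and lined up with it, so that the pile sinks. Then squeeze the red release lever against the black grip and keep it squeezed while you slide the end guide in to the notch where it stands closest to the tubs without clamping them (about 10 mm of play in all), then let go so that the lever springs back and the guide is locked there. Leave the red-lidded tub, the bowl and the sauce bottle where they are.

Things in the scene. Friction and masses are not known exactly. Their poses are not given: they have to be found in the camera images.
- lift: Fixed spring-lift dispenser: white base plate 150 (x) x 385 (y) x 12 mm high, turned up to 0.3 rad. Origin on the counter; z up, y along the dispenser: tubs at -y, sliding guide at +y. A dark notched rail runs along its +x side: x 52 to 72 mm, z 83 to 107 mm, y 0 to 193 mm. Both long sides of the tub place are open.
- stop_face (a point): Middle of the inner face of the fixed aluminium end stop (upright plate 76 mm wide, top 160 mm above the counter): (0, -138, 100) mm in the lift frame.
- platform_top (a point): Centre of the top of the spring platform (blue, 52 x 96 mm), 85 mm above the counter when up. Lies at y = -81 mm in the lift frame; the tub on it lies about 11 mm further to +y.
- platform (a joint): How far the spring platform has sunk, 0 to 0.05 m. It stays up (within a few mm) under one tub and sinks 10 to 40 mm under two; damped; stiffness 130 N/m.
- guide (a joint): Distance in m that the end guide has slid inwards (-y of the lift) from fully open. From 0 to 0.053 is a long slot where it is free to move (it starts there); then single notches at 0.080, 0.110 and 0.140, each with 3 mm of play either way. At 0.110 the guide stands closest to the tubs; the notch at 0.140 is for shorter tubs. Slides with about 2 N once the lever is squeezed; locked otherwise.
- guide_face (a point): Middle of the guide's upright aluminium face plate (76 mm wide, 8 mm thick, z 25 to 155 mm), facing the tubs, 100 mm above the counter, at y = 113 mm minus the joint value in the lift frame. The face at 0.110 stands 141 mm from the end stop; the tubs are 130 mm long.
- handle (a point): Pinch point, 155 mm above the counter, 50 mm behind the guide's face (+y), 1 mm to -x of the lift's middle line; moves with the guide. Handle: two upright plates, pinched from above along the lift's x: the rigid black grip (50 mm wide along y, 8 thick, outer face 21 mm to -x of this point, top at 186 mm) and the red lever to +x. Only the lever moves: the fingers must end centred on this point.
- lever_grip (a point): On the outer (+x) face of the red lever plate (44 mm wide along y, 8 thick, top at 185 mm), 155 mm above the counter. It lies 35 mm to +x of handle when released and 21 mm when fully squeezed, so the handle is 56 mm wide released and 42 mm squeezed.
- lever (a joint): Angle of the red release lever, hinged low on the guide: 0 released, leaning out with its pawl in a notch; 0.112 fully squeezed (upright). The pawl is clear of the notches above about 0.08; resting between notches it reads about 0.07. The spring takes 4 to 8 N at the handle.
- tub_new: Loose white tub with a green lid, on the counter, to be loaded: 60 (x) x 130 (y) x 50 mm high, about 0.4 kg. Origin at the centre of its underside, z up. The lid is 10 mm thick; below it the tub is 56 x 126 mm.
- tub_low: The same kind of green-lidded tub, already lying on the platform, its length along the lift's y.
- tub_red: Same tub with a red lid, on the counter; leave it alone. It and tub_new swap places.
- bowl: White bowl, 120 mm across, 50 mm high, beyond the dispenser; leave it alone.
- sauce: Yellow sauce bottle with a red cap, 60 mm across, 170 mm high, beyond the dispenser; leave it alone.
Things that resemble listed ones, but are neither listed nor needed, are in the scene too. Leave any orange, pink or purple look-alike of the tub_low alone.

How it is judged:
On the way, in this order (a step that is already met when the one before it is completed fails the run):
1. the loose green-lidded tub lies on the other one, released, the platform sunk, the guide still open (z of tub_new in the frame of tub_low between 0.046 and 0.054 m and horizontal distance between tub_new and tub_low below 0.03 m and angle between tub_new's own z axis and vertical below 0.1 rad and value of joint platform above 0.007 m and contact force between tub_new and the fingers below 0.1 N and value of joint guide below 0.056 m), for 0.2 s.
2. the lever is held squeezed while the guide slides in between the notches (value of joint lever above 0.075 rad and value of joint guide between 0.06 and 0.105 m), for 0.15 s.
At the end, for the whole second after the job is handed in: Guide locked in the notch at 0.110 (within 5 mm), lever sprung back (under 0.025 rad); new tub level on the lower one, centred on it within 20 mm; both in line with the dispenser within 0.15 rad, lower tub within 30 mm of platform_top; platform sunk over 7 mm; all at rest (value of joint guide between 0.105 and 0.115 m and value of joint lever below 0.025 rad and z of tub_new in the frame of tub_low between 0.046 and 0.054 m and horizontal distance between tub_new and tub_low below 0.02 m and angle between the y axis of each of tub_new, tub_low and the y axis of lift, either way round below 0.15 rad and horizontal distance between tub_low and platform_top below 0.03 m and angle between tub_new's own z axis and vertical below 0.1 rad and value of joint platform above 0.007 m and linear speed of tub_new below 0.02 m/s and velocity of joint guide below 0.01 m/s); the robot touches nothing.
It fails at once if the red-lidded tub, the bowl or the bottle is moved by over 30 mm (distance of any of tub_red, bowl, sauce from where it was at the start of the episode above 0.03 m).
It fails at once if the tub is dropped or slammed on the pile (platform faster than 0.4 m/s) (velocity of joint platform above 0.4 m/s).
It also fails if it takes over 48 s, if anything falls off the work surface, if the arm or the gripper's body presses on something with over 40 N, if the wrist force passes 120 N, or if a joint passes its speed limit or range.

## Working session

There is one attempt and no reset: what is moved stays moved. The work goes in short steps, Python scripts to look and compute and a tool call to move; the robot and the scene stay as the last step left them, time stands still between calls to the robot, and variables do not carry over. Pictures are saved under pics/ and viewed, and the job is handed in when it is done.

Besides the shell and the picture viewer there is one more tool, called after "Emit:" by a JSON object that holds its "method" and its "body". drive_tool: Moves the arm, as the interface text tells. Its arguments: {"type":"object","properties":{"targets":{"type":"array"},"grip_force":{"type":"number"}},"required":["targets"]}

```bash
mkdir -p pics; cat > h.py <<'E'
import numpy as np, cv2
from scipy.spatial.transform import Rotation as R
from workcell import arm
def save(n,f):
    im=arm.grab_frame(n); cv2.imwrite(f'pics/{f}.png',im[:,:,::-1]); return im
def cam(n):
    c=arm.calibration(n); K=np.array([[c['fx'],0,c['cx']],[0,c['fy'],c['cy']],[0,0,1]])
    if 'rvec' in c:
        Rm=cv2.Rodrigues(np.array(c['rvec'],float))[0]; t=np.array(c['tvec'],float).ravel()
        return K,Rm,t
    s=arm.get_state(); T=np.eye(4); T[:3,:3]=R.from_quat(s['eef_rot']).as_matrix(); T[:3,3]=s['ee_pos']
    M=np.linalg.inv(T@np.array(c['T_tool_cam'])); return K,M[:3,:3],M[:3,3]
def ray(C,uv,z):
    K,Rm,t=C; o=-Rm.T@t; d=Rm.T@np.linalg.inv(K)@np.array([uv[0],uv[1],1.]); return o+d*(z-o[2])/d[2]
def proj(C,P):
    K,Rm,t=C; p=K@(Rm@np.asarray(P,float)+t); return p[:2]/p[2]
E
python3 - <<'E'
from h import *
save('scene','s0');save('top','t0');save('wrist','w0')
for n in ('scene','top'):
    C=cam(n);print(n,-C[1].T@C[2],C[0][0,0])
print(arm.calibration('wrist')); print(arm.get_state())
E
```

```text
scene [1.21573582 0.47069035 0.91497504] 400.6291027551243
top [0.35278389 0.08935384 0.95601113] 378.79721246295134
{'fx': 320.0513491687509, 'fy': 320.0513491687509, 'cx': 323.2908456186094, 'cy': 200.02541944919352, 'T_tool_cam': array([[ 4.71656863e-04,  9.47208369e-01,  3.20618282e-01,
        -8.23734611e-02],
       [ 1.08545572e-03, -3.20618614e-01,  9.47207752e-01,
        -1.42796653e-01],
       [ 9.99999300e-01, -9.87400871e-05, -1.17937472e-03,
         7.50734962e-04],
       [ 0.00000000e+00,  0.00000000e+00,  0.00000000e+00,
         1.00000000e+00]])}
{'t': 0.15, 'q': array([ 1.05088279e+00,  2.21056174e-01,  1.52736958e+00,  1.01912283e-05,
        1.39466447e+00, -1.26095620e-01]), 'qd': array([-0.00048936, -0.00174873, -0.00251516,  0.00113087, -0.0031576 ,
        0.00102716]), 'joint_efforts': array([ 1.03055849e-03, -4.97477674e+01, -3.89906752e+01, -1.64586513e-04,
        6.98758668e-03, -5.37522249e-05]), 'ee_pos': array([0.239589  , 0.57675248, 0.23043233]), 'eef_rot': array([ 0.69394329, -0.13850965,  0.13816679, -0.69294136]), 'ft_force': array([-0.15803406, -0.10252373, -0.00796397]), 'ft_torque': array([-0.01636955,  0.01470243,  0.02601517]), 'gripper_width': 0.9972624288251641}
```

View pics/s0.png

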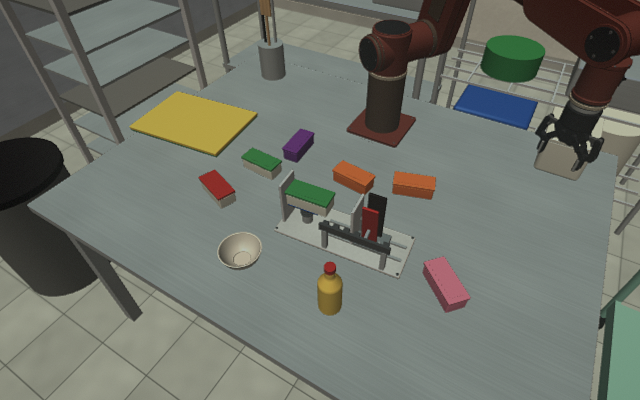

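View pics/t0.png

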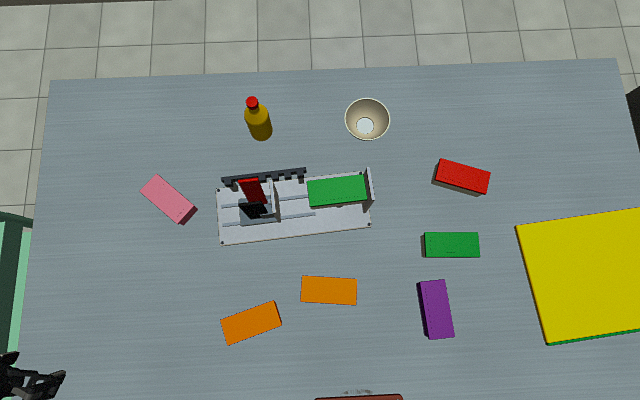

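View pics/w0.png

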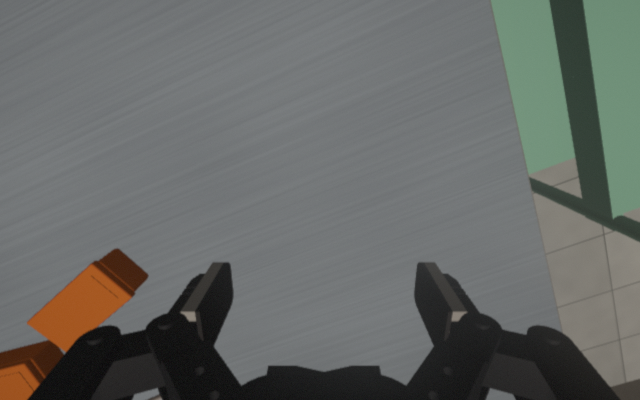

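The top view shows the loose green tub at about (452,245), tub_low at (338,190), the lift plate spanning (217–373, 170–243), and the handle at about (255,200). The red tub is at (462,177). The wrist camera sees only orange look-alikes.

```bash
python3 - <<'E'
from h import *
C=cam('top'); im=cv2.imread('pics/t0.png'); hsv=cv2.cvtColor(im,cv2.COLOR_BGR2HSV)
def rects(lo,hi,z,name,roi=None):
    m=cv2.inRange(hsv,lo,hi)
    if roi: k=np.zeros_like(m);k[roi[1]:roi[3],roi[0]:roi[2]]=255;m&=k
    for c in cv2.findContours(m,0,1)[0]:
        if cv2.contourArea(c)<80: continue
        w=np.array([ray(C,p,z)[:2] for p in c.reshape(-1,2)+0.0],np.float32)
        r=cv2.minAreaRect(w); b=cv2.boxPoints(r)
        e=[b[1]-b[0],b[2]-b[1]]; e=max(e,key=np.linalg.norm)
        print(name,np.round(r[0],4),np.round(r[1],4),'long dir deg',np.degrees(np.arctan2(e[1],e[0]))%180,cv2.boundingRect(c))
rects((45,80,60),(75,255,255),.05,'new',(400,220,500,270))
rects((45,80,60),(75,255,255),.135,'low',(290,160,372,220))
rects((0,150,60),(6,255,255),.05,'red',(425,150,500,200))
# base plate corners
big=cv2.resize(im[155:255,205:385],None,fx=4,fy=4,interpolation=cv2.INTER_CUBIC);cv2.imwrite('pics/tz.png',big)
E
```

```text
new [ 0.4359 -0.2455] [0.1293 0.0574] long dir deg 87.31574 (425, 232, 55, 25)
low [0.561  0.0284] [0.0592 0.1302] long dir deg 94.63563 (307, 174, 61, 33)
red [ 0.6045 -0.2938] [0.1292 0.0589] long dir deg 70.317764 (435, 158, 56, 36)
```

View pics/tz.png

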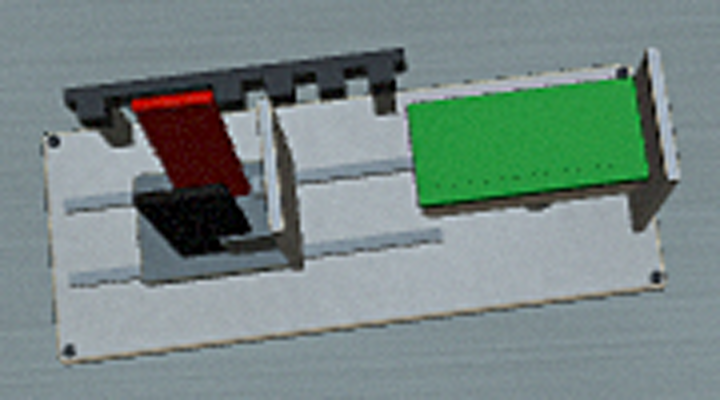

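```bash
python3 - <<'E'
from h import *
C=cam('top')
for n,uv in dict(pYmX=(62,360),pYpX=(44,133),mYmX=(663,286)).items():
    p=(np.array(uv)/4+[205,155]-0.375); print(n,p,ray(C,p,.012))
b=[ray(C,np.array(u)/4+[204.625,154.625],.012)[:2] for u in ((62,360),(44,133),(663,286))]
ctr=(b[1]+b[2])/2; yv=b[0]-b[2]; print('ctr',ctr,'len',np.linalg.norm(yv),np.linalg.norm(b[1]-b[0]),'yaw',np.degrees(np.arctan2(yv[1],yv[0]))-90)
for yaw in (4.6,):
    th=np.radians(yaw); ex=np.array([np.cos(th),np.sin(th)]);ey=np.array([-np.sin(th),np.cos(th)])
    d=np.array([.561,.0284])-ctr; print('tub_low in lift',d@ex,d@ey)
    for g in (0,.053):
        print(g,'handle',ctr+ex*-.001+ey*(.163-g))
# handle edges: grip top z .186, lever top
for n,uv,z in (('grip L',(136,196),.186),('grip R',(215,188),.186),('lev L',(132,97),.185),('lev R',(213,93),.185),('face top +x',(260,95),.155),('face top -x',(279,233),.155)):
    p=ray(C,np.array(uv)/4+[204.625,154.625],z)[:2]-ctr; print(n,p@ex,p@ey)
s=arm.get_state(); print(R.from_quat(s['eef_rot']).as_matrix())
E
```

```text
pYmX [220.125 244.625] [0.46456376 0.31704777 0.012     ]
pYpX [215.625 187.875] [0.61104705 0.32990313 0.012     ]
mYmX [370.375 226.125] [ 0.49351263 -0.05998151  0.012     ]
ctr [0.55227984 0.13496081] len 0.3781390143421676 0.1470462985854451 yaw 4.390639405934621
tub_low in lift 0.00014600926004466397 -0.10691691597924266
0 handle [0.53821064 0.29735557]
0.053 handle [0.54246118 0.24452629]
grip L -0.016594570629217133 0.10419468088540305
grip R -0.017523161286189446 0.06311110581545079
lev L 0.03728510952257363 0.10206647183433885
lev R 0.034097892195521264 0.05945925350994776
face top +x 0.0389249507577231 0.03744573803181283
face top -x -0.039106671669917076 0.035048011255709575
[[ 9.23450030e-01 -7.52705110e-04  3.83717963e-01]
 [-3.83718650e-01 -1.29469424e-03  9.23449144e-01]
 [-1.98287454e-04 -9.99998879e-01 -1.48441242e-03]]
```

Sizes agree with the given values: 0.129x0.058 and 0.130x0.059 for the tubs, 0.378x0.147 for the plate. The tub offset implies the lift origin lies 37 mm towards -y from the plate centre. I'll move towards the loose tub at height 0.23.

Emit:
{"method": "drive_tool", "body": {"targets": [{"translation": [0.008, -0.034, 0], "twist": [0, 0, -3], "fingers": 100}, {"translation": [0.016, -0.07, 0], "twist": [0, 0, -6], "fingers": 100}, {"translation": [0.025, -0.108, 0], "twist": [0, 0, -9], "fingers": 100}, {"translation": [0.034, -0.146, 0], "twist": [0, 0, -12], "fingers": 100}, {"translation": [0.043, -0.184, 0], "twist": [0, 0, -15], "fingers": 100}]}}

```text
t: 0.57
ee_pos: [0.2826, 0.3914, 0.2308]
eef_rot: [0.669, -0.228, 0.228, -0.669]
ft_force: [1.3, -0.8, 0.1]
gripper_width: 1.002
```

Emit:
{"method": "drive_tool", "body": {"targets": [{"translation": [0.009, -0.038, 0], "twist": [0, 0, -3], "fingers": 100}, {"translation": [0.018, -0.076, 0], "twist": [0, 0, -6], "fingers": 100}, {"translation": [0.027, -0.114, 0], "twist": [0, 0, -9], "fingers": 100}, {"translation": [0.036, -0.152, 0], "twist": [0, 0, -12], "fingers": 100}, {"translation": [0.045, -0.19, 0], "twist": [0, 0, -15], "fingers": 100}]}}

```text
t: 0.98
ee_pos: [0.3276, 0.2015, 0.2312]
eef_rot: [-0.634, 0.314, -0.314, 0.634]
ft_force: [2.0, 0.6, -0.5]
gripper_width: 1.002
```

Emit:
{"method": "drive_tool", "body": {"targets": [{"translation": [0.009, -0.038, 0], "twist": [0, 0, -3], "fingers": 100}, {"translation": [0.018, -0.076, 0], "twist": [0, 0, -6], "fingers": 100}, {"translation": [0.027, -0.114, 0], "twist": [0, 0, -9], "fingers": 100}, {"translation": [0.036, -0.152, 0], "twist": [0, 0, -12], "fingers": 100}, {"translation": [0.045, -0.19, 0], "twist": [0, 0, -15], "fingers": 100}]}}

```text
t: 1.4
ee_pos: [0.3727, 0.0113, 0.2314]
eef_rot: [-0.587, 0.394, -0.394, 0.587]
ft_force: [0.6, 0.2, 0.3]
gripper_width: 1.0
```

Emit:
{"method": "drive_tool", "body": {"targets": [{"translation": [0.009, -0.038, 0], "twist": [0, 0, -3], "fingers": 100}, {"translation": [0.018, -0.076, 0], "twist": [0, 0, -6], "fingers": 100}, {"translation": [0.027, -0.114, 0], "twist": [0, 0, -9], "fingers": 100}, {"translation": [0.036, -0.152, 0], "twist": [0, 0, -12], "fingers": 100}, {"translation": [0.045, -0.19, 0], "twist": [0, 0, -15], "fingers": 100}]}}

```text
t: 1.82
ee_pos: [0.4176, -0.1789, 0.2312]
eef_rot: [-0.531, 0.467, -0.467, 0.531]
ft_force: [0.6, 0.4, 1.6]
gripper_width: 1.0
```

Emit:
{"method": "drive_tool", "body": {"targets": [{"translation": [0.008, -0.028, -0.015], "twist": [0, 0, -4], "fingers": 100}, {"translation": [0.016, -0.055, -0.03], "twist": [0, 0, -8], "fingers": 100}, {"translation": [0.018, -0.067, -0.04], "twist": [0, 0, -10], "fingers": 100}, {"translation": [0.018, -0.067, -0.04], "twist": [0, 0, -10], "fingers": 100}]}}

```text
t: 2.15
ee_pos: [0.4345, -0.2453, 0.1884]
eef_rot: [-0.488, 0.514, -0.511, 0.487]
ft_force: [-0.6, 0.2, 0.1]
gripper_width: 1.003
```

```bash
cat > lid.py <<'E'
from h import *
def lid(name,im,z,roi=None,lo=(45,80,50),hi=(75,255,255)):
    C=cam(name); hsv=cv2.cvtColor(im,cv2.COLOR_RGB2HSV); m=cv2.inRange(hsv,lo,hi)
    if roi: k=np.zeros_like(m);k[roi[1]:roi[3],roi[0]:roi[2]]=255;m&=k
    for c in cv2.findContours(m,0,1)[0]:
        if cv2.contourArea(c)<300: continue
        w=np.array([ray(C,p,z)[:2] for p in c.reshape(-1,2)+0.0],np.float32)
        r=cv2.minAreaRect(w); b=cv2.boxPoints(r); e=max([b[1]-b[0],b[2]-b[1]],key=np.linalg.norm)
        print(name,np.round(r[0],4),np.round(r[1],4),np.degrees(np.arctan2(e[1],e[0]))%180,cv2.boundingRect(c))
E
python3 - <<'E'
from lid import *
s=arm.get_state();print(s['ee_pos'],np.degrees(s['q'])); im=save('wrist','w1'); lid('wrist',im,.05)
Z=R.from_quat(s['eef_rot']).as_matrix()[:,2];print('toolz',np.degrees(np.arctan2(Z[1],Z[0])))
E
```

```text
[ 0.43445781 -0.24534659  0.18836187] [-3.84954705e+01 -2.54661575e+00  1.08401046e+02 -3.43571483e-02
  7.44051888e+01 -3.56800268e+01]
wrist [ 0.4372 -0.2441] [0.1286 0.0591] 87.313614 (293, 115, 68, 136)
toolz -2.8058822339608342
```

View pics/w1.png

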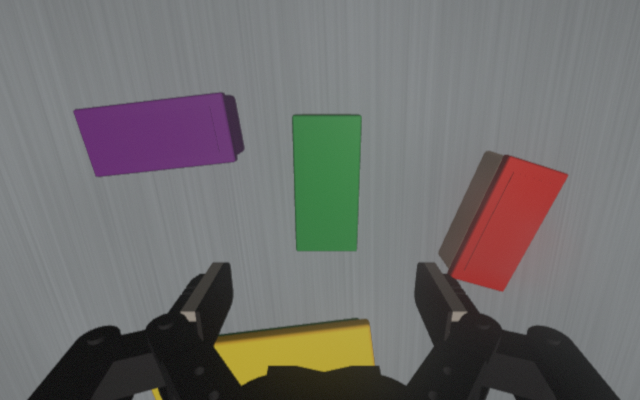

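The wrist picture shows the green lid centred at about (327,182), aligned with the jaws. It measures (0.437,-0.244), which agrees with the top camera within 2 mm. I'll descend and grip.

Emit:
{"method": "drive_tool", "body": {"targets": [{"translation": [0.002, 0.001, -0.04], "twist": [0, 0, 0], "fingers": 100}, {"translation": [0.002, 0.001, -0.08], "twist": [0, 0, 0], "fingers": 100}, {"translation": [0.002, 0.001, -0.12], "twist": [0, 0, 0], "fingers": 100}, {"translation": [0.002, 0.001, -0.15], "twist": [0, 0, 0], "fingers": 100}, {"translation": [0.002, 0.001, -0.168], "twist": [0, 0, 0], "fingers": 100}]}}

```text
t: 2.62
ee_pos: [0.4361, -0.2401, 0.0205]
eef_rot: [-0.489, 0.512, -0.509, 0.489]
ft_force: [-0.3, 1.6, -0.2]
gripper_width: 0.998
```

Emit:
{"method": "drive_tool", "body": {"targets": [{"translation": [0, 0, 0], "twist": [0, 0, 0], "fingers": 100}, {"translation": [0, 0, 0], "twist": [0, 0, 0], "fingers": 30}, {"translation": [0, 0, 0], "twist": [0, 0, 0], "fingers": 30}, {"translation": [0, 0, 0], "twist": [0, 0, 0], "fingers": 30}, {"translation": [0, 0, 0], "twist": [0, 0, 0], "fingers": 30}], "grip_force": 30}}

```text
t: 3.03
ee_pos: [0.4395, -0.2436, 0.0258]
eef_rot: [0.489, -0.51, 0.512, -0.489]
ft_force: [-0.4, 2.1, 7.2]
gripper_width: 0.695
```

Emit:
{"method": "drive_tool", "body": {"targets": [{"translation": [0, 0, 0], "twist": [0, 0, 0], "fingers": 30}, {"translation": [0, 0, 0], "twist": [0, 0, 0], "fingers": 30}, {"translation": [0, 0, 0], "twist": [0, 0, 0], "fingers": 30}, {"translation": [0, 0, 0.01], "twist": [0, 0, 0], "fingers": 30}, {"translation": [0, 0, 0.02], "twist": [0, 0, 0], "fingers": 30}]}}

```text
t: 3.45
ee_pos: [0.4374, -0.2425, 0.044]
eef_rot: [-0.489, 0.511, -0.511, 0.489]
ft_force: [-0.4, -0.1, -3.1]
gripper_width: 0.693
```

Emit:
{"method": "drive_tool", "body": {"targets": [{"translation": [0, 0, 0.03], "twist": [0, 0, 0], "fingers": 30}, {"translation": [0, 0, 0.07], "twist": [0, 0, 0], "fingers": 30}, {"translation": [0, 0, 0.11], "twist": [0, 0, 0], "fingers": 30}, {"translation": [0, 0, 0.15], "twist": [0, 0, 0], "fingers": 30}, {"translation": [0, 0, 0.19], "twist": [0, 0, 0], "fingers": 30}]}}

```text
t: 3.87
ee_pos: [0.4373, -0.2425, 0.2362]
eef_rot: [0.489, -0.511, 0.511, -0.489]
ft_force: [1.2, -0.8, -3.4]
gripper_width: 0.693
```

Emit:
{"method": "drive_tool", "body": {"targets": [{"translation": [0.012, 0.025, 0], "twist": [0, 0, 0.7], "fingers": 30}, {"translation": [0.025, 0.055, 0], "twist": [0, 0, 1.5], "fingers": 30}, {"translation": [0.039, 0.085, 0], "twist": [0, 0, 2.3], "fingers": 30}, {"translation": [0.052, 0.115, 0], "twist": [0, 0, 3.1], "fingers": 30}, {"translation": [0.066, 0.145, 0], "twist": [0, 0, 3.9], "fingers": 30}]}}

```text
t: 4.28
ee_pos: [0.5039, -0.0965, 0.2345]
eef_rot: [-0.506, 0.494, -0.495, 0.506]
ft_force: [0.3, -0.6, -4.3]
gripper_width: 0.69
```

Emit:
{"method": "drive_tool", "body": {"targets": [{"translation": [0.012, 0.027, 0], "twist": [0, 0, 0.7], "fingers": 30}, {"translation": [0.025, 0.055, 0], "twist": [0, 0, 1.5], "fingers": 30}, {"translation": [0.039, 0.085, 0], "twist": [0, 0, 2.3], "fingers": 30}, {"translation": [0.052, 0.11, 0], "twist": [0, 0, 3], "fingers": 30}, {"translation": [0.058, 0.126, 0], "twist": [0, 0, 3.4], "fingers": 30}]}}

```text
t: 4.7
ee_pos: [0.5626, 0.0308, 0.2343]
eef_rot: [-0.52, 0.478, -0.478, 0.521]
ft_force: [-0.1, -0.4, -3.4]
gripper_width: 0.694
```

Emit:
{"method": "drive_tool", "body": {"targets": [{"translation": [0, 0, 0], "twist": [0, 0, 0], "fingers": 30}, {"translation": [0, 0, 0], "twist": [0, 0, 0], "fingers": 30}]}}

```text
t: 4.87
ee_pos: [0.5616, 0.0289, 0.2338]
eef_rot: [0.521, -0.478, 0.478, -0.521]
ft_force: [-0.3, -0.7, -4.0]
gripper_width: 0.695
```

```bash
python3 - <<'E'
from lid import *
s=arm.get_state();print(s['ee_pos']); 
Z=R.from_quat(s['eef_rot']).as_matrix()[:,2];print('toolz',np.degrees(np.arctan2(Z[1],Z[0])))
im=save('wrist','w2');save('scene','s2'); im=save('top','t2')
E
```

```text
[0.56159651 0.02889483 0.23383048]
toolz 4.852591996995416
```

View pics/w2.png

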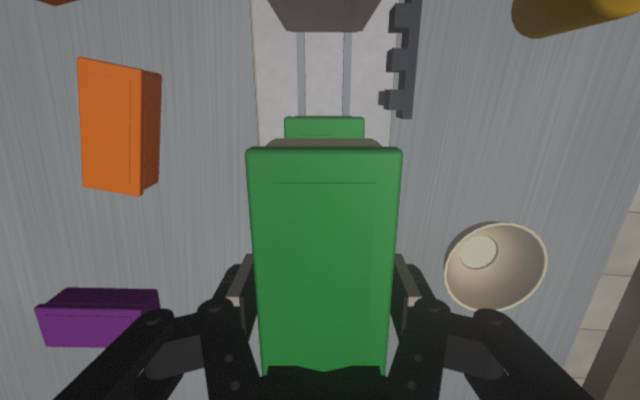

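View pics/s2.png

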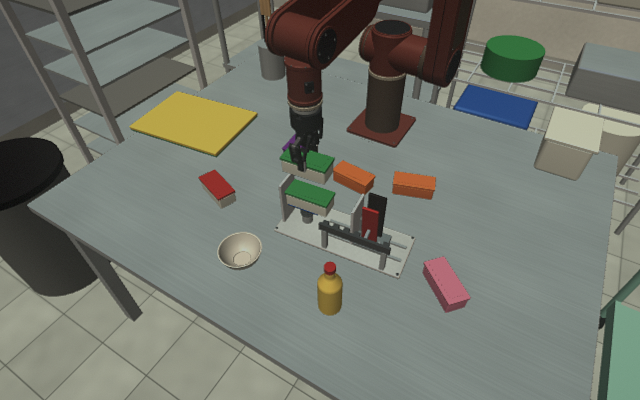

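View pics/t2.png

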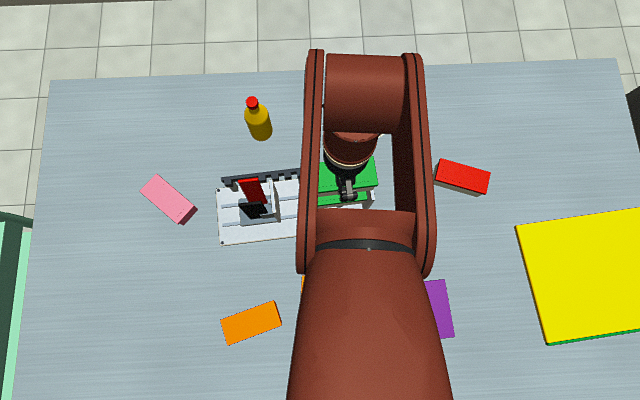

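The held tub hangs above tub_low. In the wrist view its far lid edge is at row 150, columns 247–402, and tub_low's end edge is at row 117, columns 284–364. I'll measure the alignment.

```bash
python3 - <<'E'
from lid import *
C=cam('wrist')
for z in (.25,.255,.26,.265):
    a,b=ray(C,(247,150),z),ray(C,(402,150),z); print(z,a,b,np.linalg.norm(a-b))
for z in (.132,.135):
    a,b=ray(C,(284,118),z),ray(C,(364,118),z); print(z,a,b,np.linalg.norm(a-b),'ang',np.degrees(np.arctan2(*(b-a)[1::-1])))
E
```

```text
0.25 [0.52662256 0.08569695 0.25      ] [0.58778718 0.09067245 0.25      ] 0.06136665163027663
0.255 [0.52774195 0.08666069 0.255     ] [0.58648619 0.09143931 0.255     ] 0.058938277605186266
0.26 [0.52886134 0.08762443 0.26      ] [0.5851852  0.09220616 0.26      ] 0.056509903580095895
0.265 [0.52998073 0.08858817 0.265     ] [0.58388421 0.09297302 0.265     ] 0.05408152955500553
0.132 [0.52744352 0.08904949 0.132     ] [0.58658752 0.09386212 0.132     ] 0.05933948044895658 ang 4.651986779070315
0.135 [0.52778074 0.08930734 0.135     ] [0.58619861 0.09406088 0.135     ] 0.058610951775877274 ang 4.651986779070327
```

Emit:
{"method": "drive_tool", "body": {"targets": [{"translation": [0, 0.0025, -0.015], "twist": [0, 0, 0], "fingers": 30}, {"translation": [0, 0.0025, -0.03], "twist": [0, 0, 0], "fingers": 30}, {"translation": [0, 0.0025, -0.045], "twist": [0, 0, 0], "fingers": 30}, {"translation": [0, 0.0025, -0.055], "twist": [0, 0, 0], "fingers": 30}, {"translation": [0, 0.0025, -0.06], "twist": [0, 0, 0], "fingers": 30}]}}

```text
t: 5.43
ee_pos: [0.5606, 0.0297, 0.1716]
eef_rot: [0.52, -0.48, 0.479, -0.519]
ft_force: [0.0, 0.4, -4.4]
gripper_width: 0.699
```

Emit:
{"method": "drive_tool", "body": {"targets": [{"translation": [0, 0, -0.004], "twist": [0, 0, 0], "fingers": 30}, {"translation": [0, 0, -0.008], "twist": [0, 0, 0], "fingers": 30}, {"translation": [0, 0, -0.012], "twist": [0, 0, 0], "fingers": 30}, {"translation": [0, 0, -0.016], "twist": [0, 0, 0], "fingers": 30}, {"translation": [0, 0, -0.02], "twist": [0, 0, 0], "fingers": 30}]}}

```text
t: 5.85
ee_pos: [0.5624, 0.0305, 0.1539]
eef_rot: [-0.52, 0.478, -0.479, 0.52]
ft_force: [-0.8, -0.4, -0.9]
gripper_width: 0.692
```

Emit:
{"method": "drive_tool", "body": {"targets": [{"translation": [0, 0, -0.003], "twist": [0, 0, 0], "fingers": 30}, {"translation": [0, 0, -0.006], "twist": [0, 0, 0], "fingers": 30}, {"translation": [0, 0, -0.009], "twist": [0, 0, 0], "fingers": 30}, {"translation": [0, 0, -0.012], "twist": [0, 0, 0], "fingers": 30}, {"translation": [0, 0, -0.015], "twist": [0, 0, 0], "fingers": 30}]}}

```text
t: 6.27
ee_pos: [0.5624, 0.0305, 0.1386]
eef_rot: [-0.52, 0.478, -0.479, 0.521]
ft_force: [1.4, -1.3, 0.7]
gripper_width: 0.696
```

```bash
python3 - <<'E'
from lid import *
for i in range(3):
    arm.grab_frame('wrist'); s=arm.get_state(); print(s['ee_pos'],s['ft_force'])
im=save('scene','s3')
cv2.imwrite('pics/s3z.png',cv2.resize(im[130:290,250:430,::-1],None,fx=4,fy=3.7))
E
```

```text
[0.56208205 0.03060588 0.1378312 ] [ 1.40031871 -0.46245837 -0.06532979]
[0.56204021 0.03065741 0.13806063] [ 1.42070146 -0.90636086  0.76370644]
[0.56204844 0.03063557 0.13829581] [ 0.71793912 -1.65279926  0.03510762]
```

View pics/s3z.png

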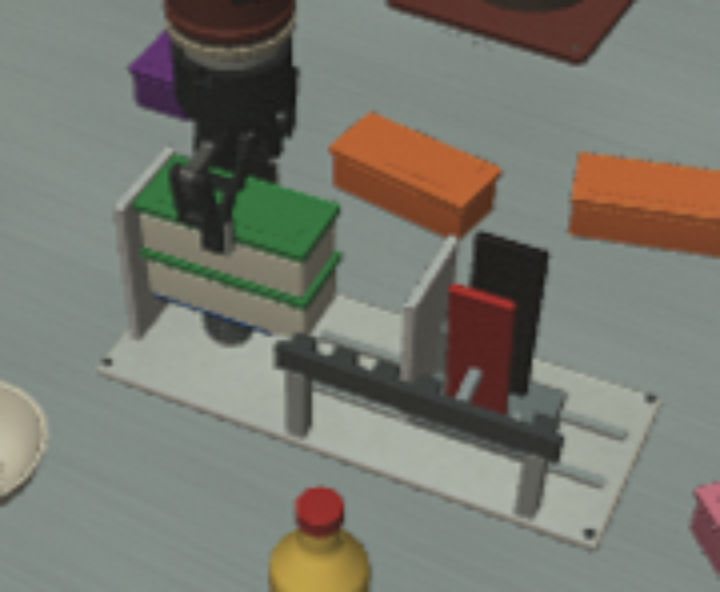

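The new tub sits square on tub_low, the platform has sunk, and the wrist force is near zero. I'll release.

Emit:
{"method": "drive_tool", "body": {"targets": [{"translation": [0, 0, 0], "twist": [0, 0, 0], "fingers": 75}, {"translation": [0, 0, 0], "twist": [0, 0, 0], "fingers": 85}, {"translation": [0, 0, 0], "twist": [0, 0, 0], "fingers": 100}, {"translation": [0, 0, 0], "twist": [0, 0, 0], "fingers": 100}, {"translation": [0, 0, 0], "twist": [0, 0, 0], "fingers": 100}]}}

```text
t: 6.88
ee_pos: [0.5617, 0.0308, 0.1383]
eef_rot: [0.52, -0.479, 0.479, -0.52]
ft_force: [-0.3, 0.7, 0.4]
gripper_width: 0.996
```

Emit:
{"method": "drive_tool", "body": {"targets": [{"translation": [0, 0, 0.005], "twist": [0, 0, 0], "fingers": 100}, {"translation": [0, 0, 0.02], "twist": [0, 0, 0], "fingers": 100}, {"translation": [0, 0, 0.05], "twist": [0, 0, 0], "fingers": 100}, {"translation": [0, 0, 0.085], "twist": [0, 0, 0], "fingers": 100}, {"translation": [0, 0, 0.12], "twist": [0, 0, 0], "fingers": 100}]}}

```text
t: 7.3
ee_pos: [0.5611, 0.0307, 0.2593]
eef_rot: [0.521, -0.479, 0.478, -0.52]
ft_force: [1.1, 0.8, 0.9]
gripper_width: 1.003
```

```bash
python3 - <<'E'
from lid import *
s=arm.get_state();print(s['ee_pos'],s['ft_force']); im=save('wrist','w4')
for z in (.15,.155): lid('wrist',im,z)
E
```

```text
[0.56109283 0.03073974 0.25932872] [1.13411495 0.75553546 0.91032228]
wrist [0.5688 0.0218] [0.0654 0.1469] 94.49502 (285, 116, 81, 162)
wrist [0.5686 0.0236] [0.0641 0.1441] 94.49507 (285, 116, 81, 162)
```

View pics/w4.png

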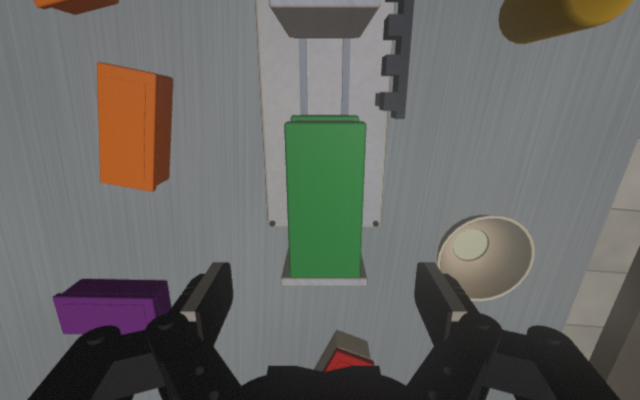

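The wrist view shows the new lid with its top edge at row 123 (columns 286–366) and tub_low's edge peeking out at row 116. I'll check the overlap numerically.

```bash
python3 - <<'E'
from lid import *
C=cam('wrist')
for z in (.15,.155,.16,.165):
    a,b=ray(C,(285.5,124),z),ray(C,(366,124),z);c,d=ray(C,(290,277.5),z),ray(C,(361,277.5),z)
    print(z,np.linalg.norm(a-b),np.linalg.norm(c-d),np.linalg.norm((a+b-c-d)/2),(a+b+c+d)/4,'end',(a+b)/2)
for z in (.1,.105,.11,.115):
    a,b=ray(C,(291,116),z),ray(C,(358.5,116),z); print(z,np.linalg.norm(a-b),(a+b)/2)
E
```

```text
0.15 0.0642575145833862 0.06678273156221652 0.14109041968525596 [0.56973334 0.01852674 0.15      ] end [0.56386679 0.0888276  0.15      ]
0.155 0.06302796613179908 0.06550486383394462 0.13839069642047502 [0.56948548 0.02034139 0.155     ] end [0.56373119 0.08929706 0.155     ]
0.16 0.061798417680212166 0.06422699610567259 0.13569097315569412 [0.56923762 0.02215604 0.16      ] end [0.56359558 0.08976652 0.16      ]
0.165 0.060568869228625144 0.06294912837740066 0.13299124989091318 [0.56898976 0.02397069 0.165     ] end [0.56345998 0.09023599 0.165     ]
0.1 0.06368347139596638 [0.56364025 0.09140451 0.1       ]
0.105 0.0626606255954371 [0.56353006 0.09175718 0.105     ]
0.11 0.06163777979490792 [0.56341987 0.09210986 0.11      ]
0.115 0.06061493399437853 [0.56330969 0.09246253 0.115     ]
```

The overlap is within about 2 mm along the length. Next I'll go above the handle, estimated at (0.544, 0.221).

Emit:
{"method": "drive_tool", "body": {"targets": [{"translation": [-0.003, 0.038, 0], "twist": [0, 0, 0], "fingers": 100}, {"translation": [-0.006, 0.076, 0], "twist": [0, 0, 0], "fingers": 100}, {"translation": [-0.009, 0.114, 0], "twist": [0, 0, 0], "fingers": 100}, {"translation": [-0.013, 0.152, 0], "twist": [0, 0, 0], "fingers": 100}, {"translation": [-0.017, 0.19, 0], "twist": [0, 0, 0], "fingers": 100}]}}

```text
t: 7.77
ee_pos: [0.5445, 0.2223, 0.2588]
eef_rot: [-0.52, 0.479, -0.479, 0.52]
ft_force: [0.6, -0.5, -0.1]
gripper_width: 0.998
```

Emit:
{"method": "drive_tool", "body": {"targets": [{"translation": [0, 0, 0], "twist": [0, 0, 0], "fingers": 100}, {"translation": [0, 0, 0], "twist": [0, 0, 0], "fingers": 100}, {"translation": [0, 0, 0], "twist": [0, 0, 0], "fingers": 100}]}}

```text
t: 8.02
ee_pos: [0.5448, 0.2205, 0.2583]
eef_rot: [0.521, -0.479, 0.479, -0.52]
ft_force: [-0.1, -0.0, 0.5]
gripper_width: 0.999
```

```bash
python3 - <<'E'
from lid import *
s=arm.get_state();print(s['ee_pos'],s['eef_rot']); im=save('wrist','w5'); im=save('scene','s5')
E
```

```text
[0.5447514  0.22048737 0.25829458] [ 0.52060544 -0.478531    0.47882374 -0.52029403]
```

View pics/w5.png

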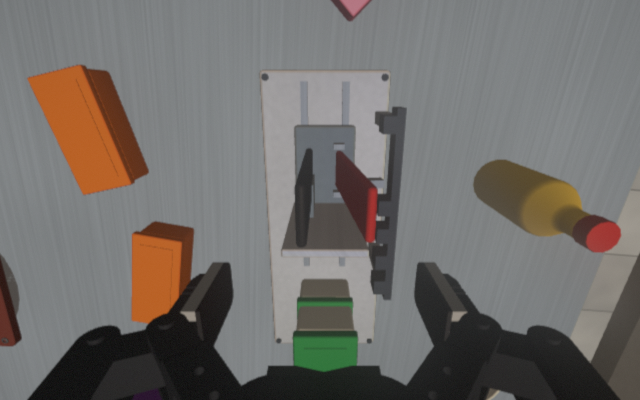

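```bash
python3 - <<'E'
import cv2
im=cv2.imread('pics/w5.png')[110:270,260:420]
cv2.imwrite('pics/w5z.png',cv2.resize(im,None,fx=3.75,fy=3.75,interpolation=cv2.INTER_CUBIC))
E
```

```text
(no output)
```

View pics/w5z.png

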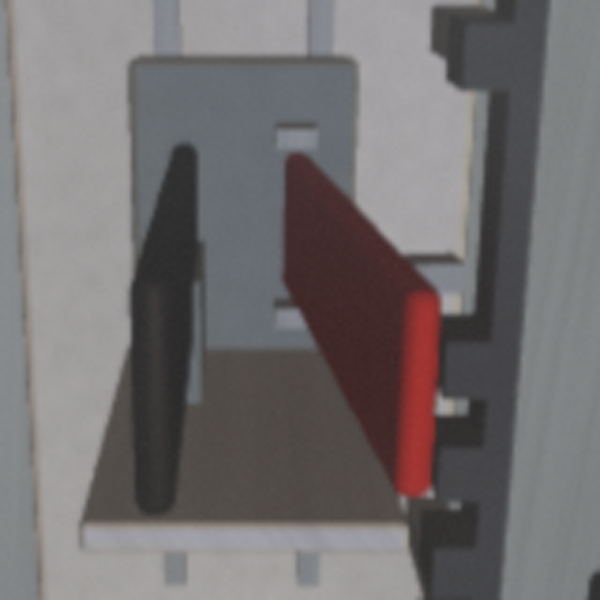

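```bash
python3 - <<'E'
from lid import *
C=cam('wrist'); org=np.array([.5553,.0981]);th=np.radians(4.6);ex=np.array([np.cos(th),np.sin(th)]);ey=np.array([-np.sin(th),np.cos(th)])
for n,uv,z in (('gripOut',(134,395),.186),('gripIn',(190,395),.186),('gFar',(160,282),.186),('gNear',(156,512),.186),('levIn',(404,395),.185),('levOut',(436,395),.185),('lFar',(424,288),.185),('lNear',(416,497),.185),('face -x',(80,523),.155),('face +x',(408,523),.155)):
    p=ray(C,np.array(uv)/3.75+[259.63,109.63],z)[:2]; d=p-org; print(n,np.round(p,4),np.round([d@ex,d@ey],4))
for u in ((263,72),(389,72),(368,341),(278,341)):
    p=ray(C,u,.012)[:2]-org; print(np.round([p@ex,p@ey],4))
E
```

```text
gripOut [0.5254 0.2165] [-0.0203  0.1204]
gripIn [0.5362 0.2174] [-0.0095  0.1204]
gFar [0.5291 0.2395] [-0.0148  0.143 ]
gNear [0.5311 0.1919] [-0.0166  0.0954]
levIn [0.5774 0.2203] [0.0318 0.1201]
levOut [0.5835 0.2208] [0.038  0.1201]
lFar [0.5784 0.242 ] [0.0346 0.1416]
lNear [0.5825 0.1989] [0.0352 0.0983]
face -x [0.5129 0.1718] [-0.0364  0.0769]
face +x [0.5876 0.1779] [0.0386 0.0769]
[-0.0683  0.2255]
[0.0742 0.2256]
[ 0.0676 -0.152 ]
[-0.0683 -0.152 ]
```

The handle tops give a lift-frame y of 0.120, so guide ≈ 0.043, and the x centre is about 0 to +1 mm. I'll descend 4 mm off towards +x to clear the leaning lever.

Emit:
{"method": "drive_tool", "body": {"targets": [{"translation": [0.005, -0.003, -0.02], "twist": [0, 0, 0], "fingers": 100}, {"translation": [0.005, -0.003, -0.045], "twist": [0, 0, 0], "fingers": 100}, {"translation": [0.005, -0.003, -0.07], "twist": [0, 0, 0], "fingers": 100}, {"translation": [0.005, -0.003, -0.1], "twist": [0, 0, 0], "fingers": 100}, {"translation": [0.005, -0.003, -0.122], "twist": [0, 0, 0], "fingers": 100}]}}

```text
t: 8.53
ee_pos: [0.5494, 0.2156, 0.1341]
eef_rot: [0.52, -0.48, 0.479, -0.519]
ft_force: [0.4, 0.0, -0.4]
gripper_width: 0.998
```

Emit:
{"method": "drive_tool", "body": {"targets": [{"translation": [0, 0, 0], "twist": [0, 0, 0], "fingers": 100}, {"translation": [0, 0, 0], "twist": [0, 0, 0], "fingers": 100}]}}

```text
t: 8.7
ee_pos: [0.5492, 0.2161, 0.1353]
eef_rot: [0.521, -0.48, 0.479, -0.519]
ft_force: [0.5, -1.1, 1.0]
gripper_width: 1.002
```

```bash
python3 - <<'E'
from lid import *
s=arm.get_state();print(s['ee_pos'],s['ft_force']); im=save('wrist','w6'); im=save('scene','s6')
cv2.imwrite('pics/s6z.png',cv2.resize(im[130:290,250:430,::-1],None,fx=4,fy=3.7))
E
```

```text
[0.54917571 0.21608721 0.13526318] [ 0.54583508 -1.06044857  0.9982946 ]
```

View pics/w6.png

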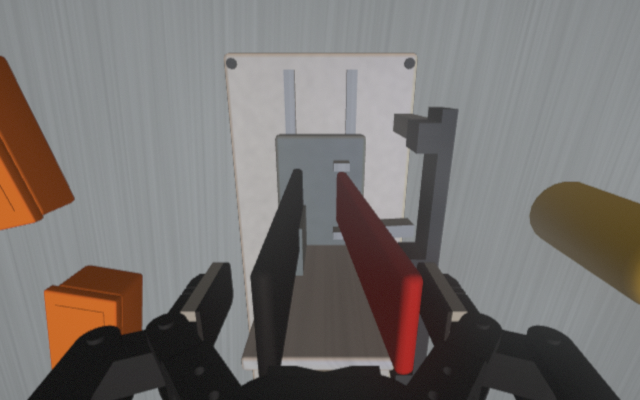

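View pics/s6z.png

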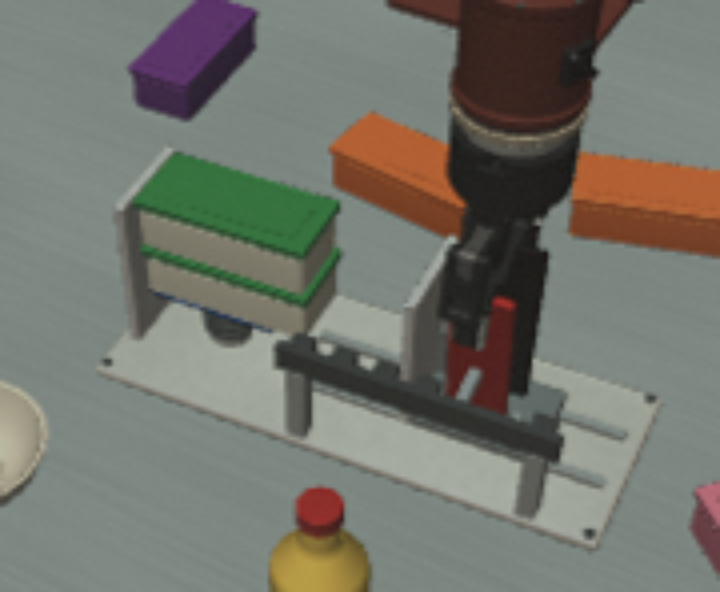

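The plates are between the fingers: black grip at columns 258–300, lever at 338–420, fingers at 230 and 418. I'll centre and squeeze.

Emit:
{"method": "drive_tool", "body": {"targets": [{"translation": [-0.003, 0.001, 0], "twist": [0, 0, 0], "fingers": 80}, {"translation": [-0.004, 0.001, 0], "twist": [0, 0, 0], "fingers": 65}, {"translation": [-0.004, 0.001, 0], "twist": [0, 0, 0], "fingers": 55}, {"translation": [-0.004, 0.001, 0], "twist": [0, 0, 0], "fingers": 42}, {"translation": [-0.004, 0.001, 0], "twist": [0, 0, 0], "fingers": 42}], "grip_force": 30}}

```text
t: 9.22
ee_pos: [0.5447, 0.219, 0.139]
eef_rot: [0.521, -0.479, 0.478, -0.52]
ft_force: [-12.6, -3.2, 16.6]
gripper_width: 0.478
```

Emit:
{"method": "drive_tool", "body": {"targets": [{"translation": [0, 0, 0], "twist": [0, 0, 0], "fingers": 42}, {"translation": [0, 0, 0], "twist": [0, 0, 0], "fingers": 42}, {"translation": [0, 0, 0], "twist": [0, 0, 0], "fingers": 42}]}}

```text
t: 9.47
ee_pos: [0.5447, 0.219, 0.139]
eef_rot: [0.521, -0.479, 0.478, -0.52]
ft_force: [-13.0, -2.2, 16.6]
gripper_width: 0.479
```

```bash
python3 - <<'E'
from lid import *
s=arm.get_state();print(s['ee_pos'],s['ft_force'],s['gripper_width']); im=save('wrist','w7')
E
```

```text
[0.54467728 0.21902753 0.13902015] [-13.03744589  -2.22711664  16.63358218] 0.4789442243556759
```

View pics/w7.png

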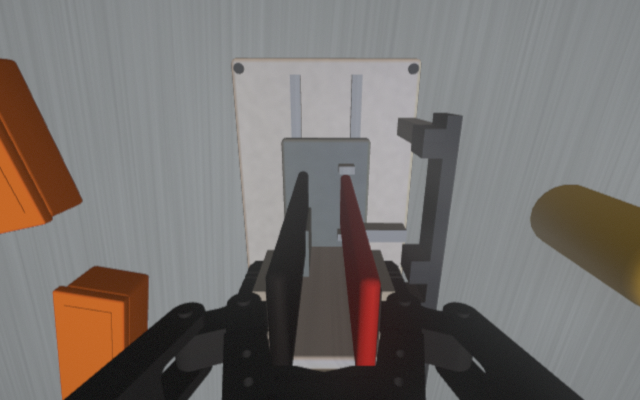

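Squeezed: width 0.479, or 41 mm. There is some preload (-13 N x, +17 N z), so I'll ease by (-1, 0, +2) mm and slide in slowly.

Emit:
{"method": "drive_tool", "body": {"targets": [{"translation": [-0.001, 0, 0.002], "twist": [0, 0, 0], "fingers": 42}, {"translation": [-0.0005, -0.006, 0.002], "twist": [0, 0, 0], "fingers": 42}, {"translation": [0, -0.013, 0.002], "twist": [0, 0, 0], "fingers": 42}, {"translation": [0.0005, -0.02, 0.002], "twist": [0, 0, 0], "fingers": 42}]}}

```text
t: 9.85
ee_pos: [0.5461, 0.1987, 0.1391]
eef_rot: [-0.52, 0.479, -0.479, 0.52]
ft_force: [-4.3, 2.2, 6.1]
gripper_width: 0.473
```

Emit:
{"method": "drive_tool", "body": {"targets": [{"translation": [0.0005, -0.006, 0], "twist": [0, 0, 0], "fingers": 42}, {"translation": [0.001, -0.012, 0], "twist": [0, 0, 0], "fingers": 42}, {"translation": [0.0015, -0.018, 0], "twist": [0, 0, 0], "fingers": 42}, {"translation": [0.002, -0.024, 0], "twist": [0, 0, 0], "fingers": 42}, {"translation": [0.0025, -0.03, 0], "twist": [0, 0, 0], "fingers": 42}]}}

```text
t: 10.27
ee_pos: [0.5486, 0.1683, 0.1391]
eef_rot: [-0.52, 0.479, -0.479, 0.52]
ft_force: [-5.6, 2.3, 7.9]
gripper_width: 0.477
```

Emit:
{"method": "drive_tool", "body": {"targets": [{"translation": [0, 0, 0], "twist": [0, 0, 0], "fingers": 42}, {"translation": [0, 0, 0], "twist": [0, 0, 0], "fingers": 42}]}}

```text
t: 10.43
ee_pos: [0.5486, 0.1675, 0.1391]
eef_rot: [0.52, -0.479, 0.479, -0.52]
ft_force: [-6.6, -2.9, 6.2]
gripper_width: 0.471
```

```bash
python3 - <<'E'
from lid import *
s=arm.get_state();print(s['ee_pos'],s['ft_force'],s['gripper_width']); im=save('wrist','w8')
im=save('scene','s8')
cv2.imwrite('pics/s8z.png',cv2.resize(im[130:290,250:430,::-1],None,fx=4,fy=3.7))
E
```

```text
[0.54864553 0.16748246 0.13912122] [-6.56945215 -2.9017402   6.24125547] 0.47126316355887105
```

View pics/s8z.png

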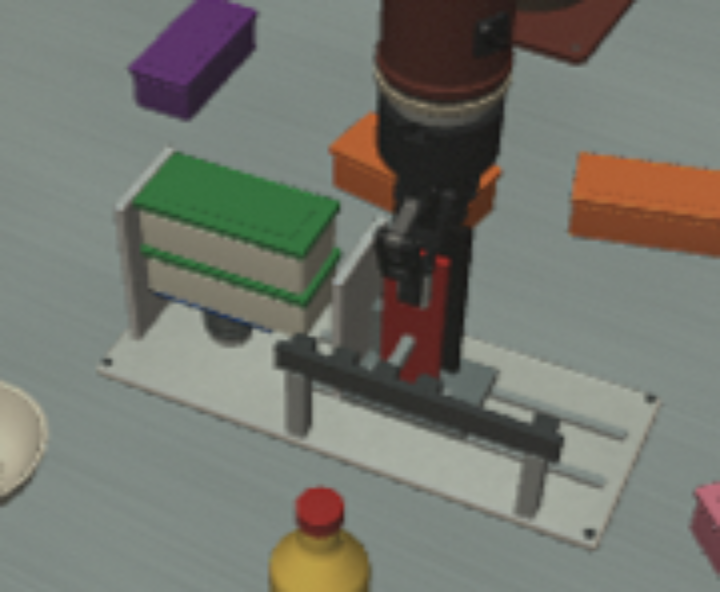

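View pics/w8.png

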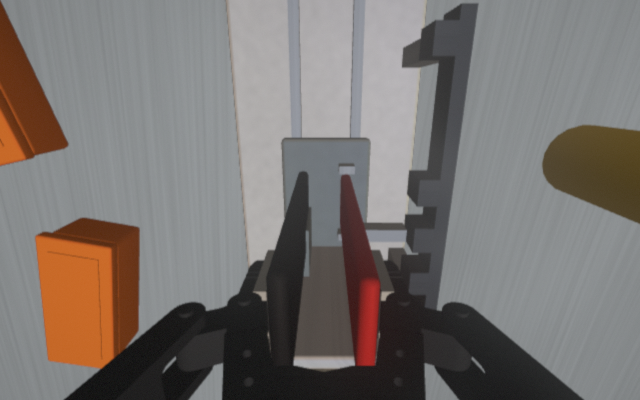

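```bash
python3 - <<'E'
import cv2
im=cv2.imread('pics/w8.png')[150:310,320:480]
cv2.imwrite('pics/w8z.png',cv2.resize(im,None,fx=3.75,fy=3.75,interpolation=cv2.INTER_CUBIC))
E
```

```text
(no output)
```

View pics/w8z.png

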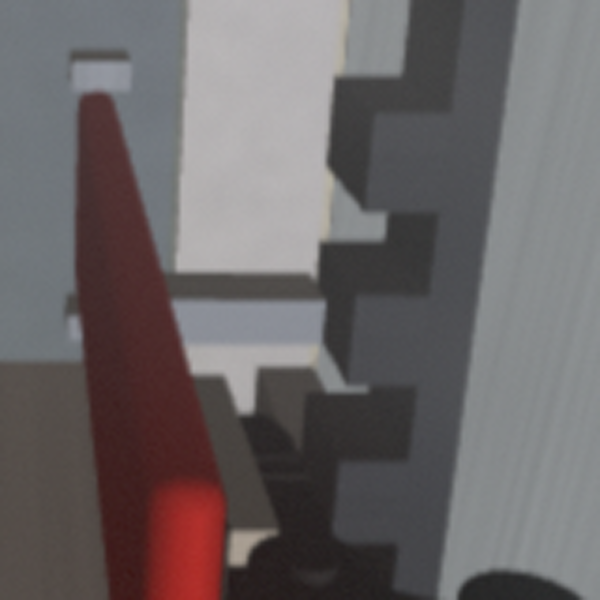

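The pawl is alongside the tooth between the 0.080 and 0.110 notches, so guide ≈ 0.094. About 16 mm more is needed.

Emit:
{"method": "drive_tool", "body": {"targets": [{"translation": [0.0004, -0.005, 0], "twist": [0, 0, 0], "fingers": 42}, {"translation": [0.0008, -0.01, 0], "twist": [0, 0, 0], "fingers": 42}, {"translation": [0.0012, -0.015, 0], "twist": [0, 0, 0], "fingers": 42}, {"translation": [0.0012, -0.015, 0], "twist": [0, 0, 0], "fingers": 42}, {"translation": [0.0012, -0.015, 0], "twist": [0, 0, 0], "fingers": 42}]}}

```text
t: 10.95
ee_pos: [0.5499, 0.1526, 0.1391]
eef_rot: [0.52, -0.479, 0.479, -0.52]
ft_force: [-4.7, -2.0, 7.2]
gripper_width: 0.478
```

```bash
python3 - <<'E'
from lid import *
s=arm.get_state();print(s['ee_pos'],s['ft_force'],s['gripper_width']); im=save('wrist','w9')
cv2.imwrite('pics/w9z.png',cv2.resize(im[150:310,320:480,::-1],None,fx=3.75,fy=3.75,interpolation=cv2.INTER_CUBIC))
C=cam('wrist')
org=np.array([.5553,.0981]);th=np.radians(4.6);ex=np.array([np.cos(th),np.sin(th)]);ey=np.array([-np.sin(th),np.cos(th)])
im=save('scene','s9')
cv2.imwrite('pics/s9z.png',cv2.resize(im[130:290,250:430,::-1],None,fx=4,fy=3.7))
E
```

```text
[0.549855   0.15256432 0.13912991] [-4.70787994 -1.97832338  7.23220771] 0.47794135218066175
```

View pics/w9z.png

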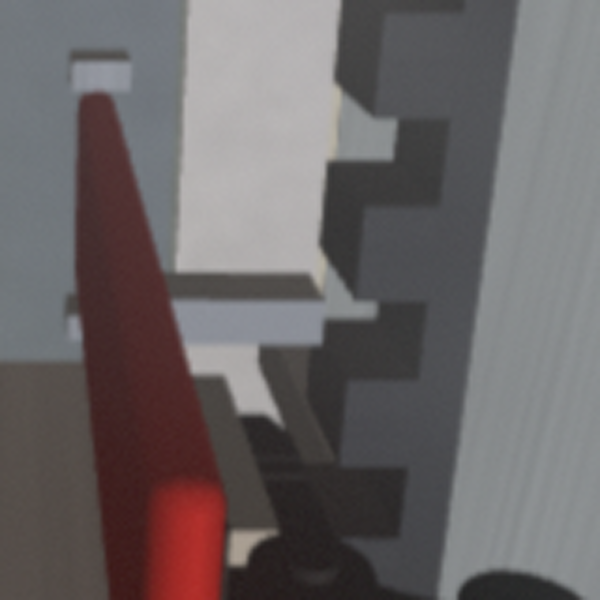

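View pics/s9z.png

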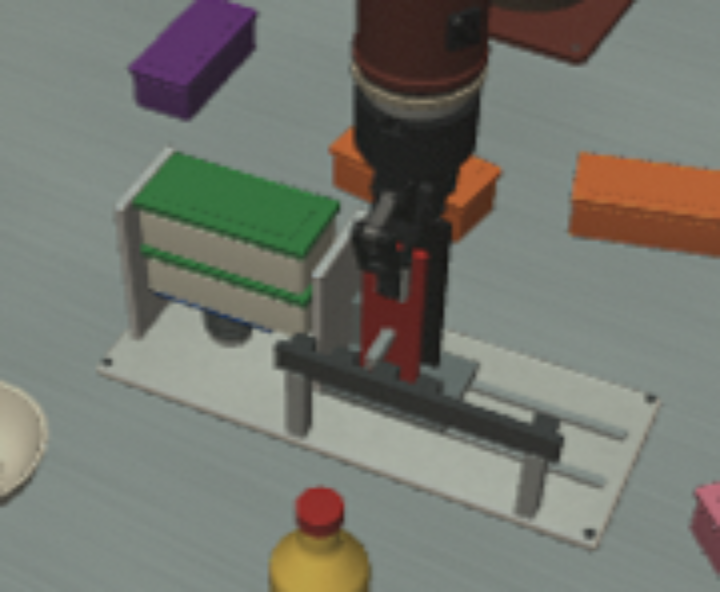

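The pawl (rows 298–345) sits in the notch gap, which after allowing for parallax is about 286–362, so it is centred within ~1 mm. I'll let go.

Emit:
{"method": "drive_tool", "body": {"targets": [{"translation": [0, 0, 0], "twist": [0, 0, 0], "fingers": 55}, {"translation": [0, 0, 0], "twist": [0, 0, 0], "fingers": 65}, {"translation": [0.001, 0, 0], "twist": [0, 0, 0], "fingers": 80}, {"translation": [0.003, 0, 0], "twist": [0, 0, 0], "fingers": 100}, {"translation": [0.004, 0, 0], "twist": [0, 0, 0], "fingers": 100}]}}

```text
t: 11.47
ee_pos: [0.5536, 0.1535, 0.1379]
eef_rot: [0.521, -0.479, 0.478, -0.52]
ft_force: [-0.4, -0.1, 0.0]
gripper_width: 1.003
```

Emit:
{"method": "drive_tool", "body": {"targets": [{"translation": [0, 0, 0], "twist": [0, 0, 0], "fingers": 100}, {"translation": [0, 0, 0], "twist": [0, 0, 0], "fingers": 100}]}}

```text
t: 11.63
ee_pos: [0.5537, 0.1537, 0.1382]
eef_rot: [0.521, -0.479, 0.479, -0.52]
ft_force: [0.1, 0.3, 0.1]
gripper_width: 0.997
```

```bash
python3 - <<'E'
from lid import *
s=arm.get_state();print(s['ee_pos'],s['ft_force'],s['gripper_width']); im=save('wrist','w10')
cv2.imwrite('pics/w10z.png',cv2.resize(im[150:350,260:480,::-1],None,fx=3,fy=3,interpolation=cv2.INTER_CUBIC))
E
```

```text
[0.55370735 0.1536921  0.13816465] [0.05880455 0.25029298 0.0979923 ] 0.9974507843806185
```

View pics/w10z.png

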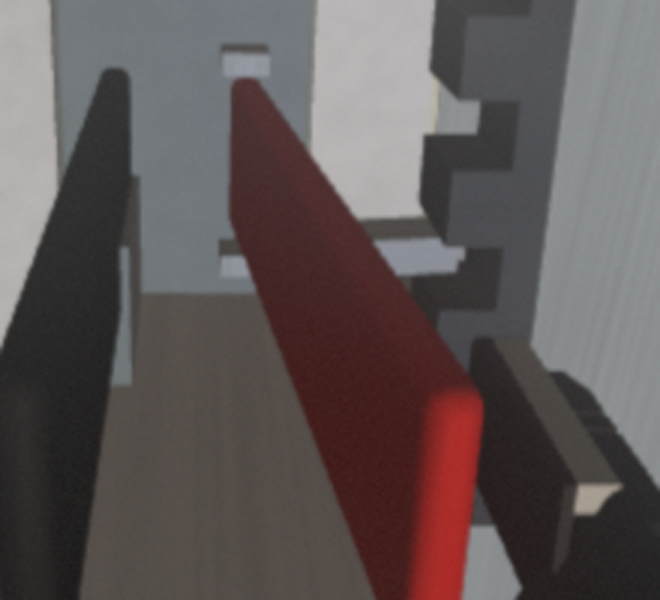

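The pawl tip (about (445,255) in the zoom) is now inside the 0.110 notch, and the lever leans out again as at the start. I'll retreat and check.

Emit:
{"method": "drive_tool", "body": {"targets": [{"translation": [0, 0, 0.01], "twist": [0, 0, 0], "fingers": 100}, {"translation": [0, 0, 0.035], "twist": [0, 0, 0], "fingers": 100}, {"translation": [0, 0, 0.065], "twist": [0, 0, 0], "fingers": 100}, {"translation": [0, 0, 0.095], "twist": [0, 0, 0], "fingers": 100}, {"translation": [0, 0, 0.12], "twist": [0, 0, 0], "fingers": 100}]}}

```text
t: 12.1
ee_pos: [0.5542, 0.1538, 0.2615]
eef_rot: [-0.52, 0.478, -0.479, 0.521]
ft_force: [-0.2, -0.6, 0.1]
gripper_width: 1.0
```

Emit:
{"method": "drive_tool", "body": {"targets": [{"translation": [0, 0, 0.01], "twist": [0, 0, 0], "fingers": 100}, {"translation": [0, 0, 0.01], "twist": [0, 0, 0], "fingers": 100}, {"translation": [0, 0, 0.01], "twist": [0, 0, 0], "fingers": 100}]}}

```text
t: 12.35
ee_pos: [0.5539, 0.1537, 0.2682]
eef_rot: [-0.52, 0.479, -0.479, 0.52]
ft_force: [-0.0, -0.9, -1.1]
gripper_width: 0.996
```

```bash
python3 - <<'E'
from lid import *
s=arm.get_state();print(s['ee_pos'],s['ft_force']); im=save('wrist','w11'); C=cam('wrist')
im=save('scene','s11')
cv2.imwrite('pics/s11z.png',cv2.resize(im[130:290,250:430,::-1],None,fx=4,fy=3.7))
E
```

```text
[0.5539146  0.15367095 0.2681562 ] [-0.03751854 -0.87526548 -1.11786455]
```

View pics/w11.png

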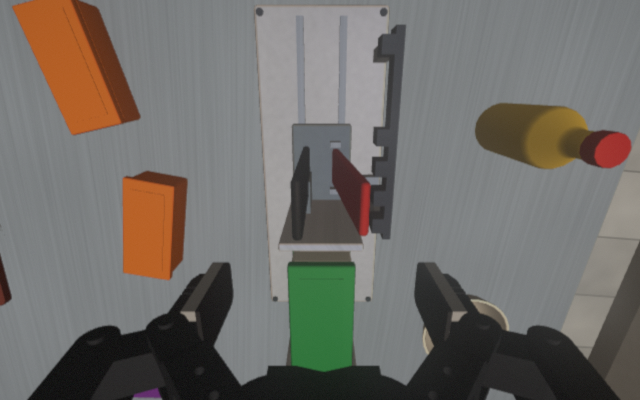

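View pics/s11z.png

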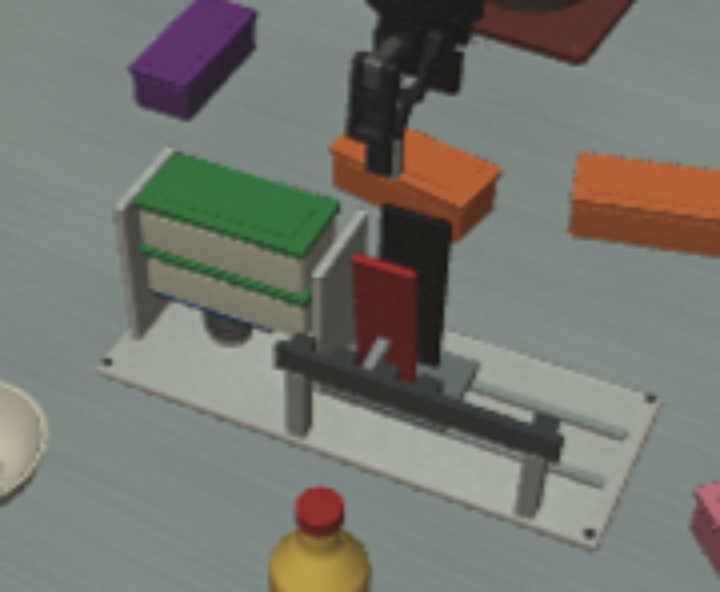

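```bash
python3 - <<'E'
import cv2
im=cv2.imread('pics/w11.png')[110:270,260:420]
cv2.imwrite('pics/w11z.png',cv2.resize(im,None,fx=3.75,fy=3.75,interpolation=cv2.INTER_CUBIC))
E
```

```text
(no output)
```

View pics/w11z.png

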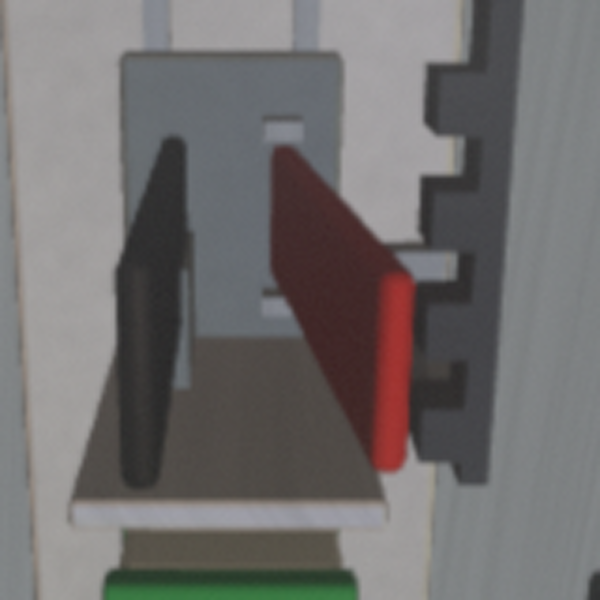

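The pawl sits in the second single notch, with one more notch (0.140) beyond it. The grip-to-lever spread of 290 px matches the released value scaled for height (289 px). The gripper is clear.

```bash
python3 -c "
from workcell import arm
print(arm.get_state()['ft_force']); print(arm.finish_job())"
```

```text
[ 0.43073835  0.03318168 -1.20967066]
the job is handed in; nothing more can be done
None
```

I put the loose green-lidded tub on the one in the dispenser. Then I squeezed the lever, slid the guide about 66 mm in, let go and handed the job in at about 12.5 s. No verdict comes back, so what follows is from my own checks.

- **Pile:** the new tub lies centred on the lower one to about 2–3 mm and in line with it. I let go with almost no force on the wrist, and from the tool height the platform had sunk about 23 mm by then. In the last picture the pile is level, with a gap to the guide.
- **Guide and lever:** the pawl sits in the 0.110 notch, with one more notch beyond it. The gap across the handle is back to its released width (290 px, against 289 px expected).
- **Other objects:** I touched none of them, and the gripper was clear of everything at the end. I did not measure the red tub, bowl and bottle again.
- **Disagreements:**
  - After I let go, a wrist picture taken just as the arm stopped put the new tub about 7 mm off in x and its lid about 10% too large. I put this down to the arm still settling, since both tubs shifted alike.
  - The base plate measured about 2% short in both views I used, so I set the guide by the visible notches instead.

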